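Set a busbar against the fence and end stop of a busbar punch

ROBOT

A 6-joint arm with a two-finger parallel gripper is mounted at the origin on the work surface. World frame = base frame: x ahead of the robot, y to its left, z up, the work surface at z = 0. Lengths are in mm, angles in rad, forces in N, time in s.
With the tool pointing down it reaches from about 425 to 950 mm from the base axis. Payload 14.7 kg.
Tool frame: the origin (TCP) lies where the fingers leave the gripper's body, on its centre line; the fingertips stand 73 mm ahead of it and the grasp point (between the pads) lies r.tcp_to_grasp ahead of it (r.tcp_to_grasp is the distance from the TCP to the grasp point, in mm); z points along the fingers, y is the line along which they close (so a half turn about z gives the same grasp; the last joint's range is limited). The gripper opens to 85 mm and grips with 20 to 120 N. Pads are 22 mm wide; open, the fingers measure 114 mm over their backs; the gripper's body (76 mm by 85 mm) begins 54 mm behind the grasp point. The pads swing forward as they close: fully open they stand 13 mm farther back than shut.
Start: joints at [-1.184, 0.48, 1.596, -0, 1.065, -0.047], TCP at [273.224, -589.781, 303.897] pointing down, gripper open.
Joint ranges: [-2.75, 2.75], [-0.82, 2.05], [0.23, 2.67], [-1.56, 4.7], [0.09, 2.69], [-2.92, 2.92]. Speed limits (rad/s): [1.89, 1.89, 2.39, 3.01, 3.01, 3.01].

INTERFACE

Orientations are given as a unit quaternion [w, x, y, z].
In Python, from station import r gives the robot as it stands. The module is installed in compiled form; this text tells all that it offers. Calls block until the motion is done:
- r.movep(position, orientation): joint-space move of the TCP to a pose.
- r.servo_line(position, frame=None, max_speed=150, max_force=None): straight line of the TCP; frame=None keeps the orientation; max_speed is the mean speed in mm/s. With max_force (N) it stops when the force on the tool has changed by that much, and returns True; else False.
- r.goto_joints(angles): joint-space move.
- r.gripper_open() and r.gripper_close(): open the fingers fully, or close them until they stop; the grip force is fixed at half the most.
- r.dwell(seconds).
- r.ik(position, orientation): joint angles nearest the present ones, or None.
- r.read_state(): the state.
- r.camera(name): name is "scene" or "side" or "wrist"; returns a dict with "pixels" (480x640x3 uint8, blue, green, red), "fx", "fy", "cx", "cy" (pixels), "dist" ([k1, k2, p1, p2, k3] as OpenCV has them; the pictures are not rectified), "cam_to_world" (4x4, takes a point from camera to world coordinates); the wrist camera has in their place "T_tool_cam" (4x4, takes a point from camera to tool coordinates, whose origin is the TCP and whose axes are the flange's). Camera axes: x right, y down, z forward; pixel columns grow to the right and rows downward; lengths in mm; the calibration is good to about 2 mm. A picture is of the moment at which its call begins: read the wrist's pose just before it. There is no depth.
A pose or a line that the arm cannot do raises r.IKError and nothing moves.
- r.sign_off(): hands the job in; it is judged then, once.
Trained networks look in the newest picture that a camera, given by its name, has taken for a name from the list of things; names that differ only in an ending like _2 or _b are one class to them, and where a whole thing is asked for, a point or a joint stands for the part that bears it (a point fixed in the world has none). Each returns a list of dicts, best first, with "score" (0 to 1); they miss things now and then, are a little off and sometimes report something else, mostly with a low value. They report only what shows in the picture. A call takes as long as a camera call.
- r.trace(label, camera): "pixels" (480x640 bool, what is visible of it) and "centre" ([column, row] in pixels, amid what is visible of it).
- r.place_of(label, camera): "centre" ([column, row] in pixels: a listed point, or the origin of a listed thing).
The state is a dict: "t": time; "joint_pos": joint angles; "dq": joint speeds; "effort": joint torques, N m; "tcp_pos": TCP position; "eef_rot": TCP orientation; "ft_force": force on the tool from outside, world axes, zero at the start; "moment": the same for the moment, N m; "opening": opening from 0.0 (shut) to 1.0 (fully open); "grip_force": force on a finger pad.
Only numpy, scipy, OpenCV 4.12 (cv2) and the standard library are available. Lean on these libraries where they do the work, as an engineer would, in place of code of your own. Each camera call takes 0.05 s, during which the arm holds its last target. There are 200 camera calls.

TASK

Set the bright aluminium busbar lying on the punch table ready for its next hole: push it along the table until its whole long edge lies flat against the fence at the back and its end, under the punch head and out the other side, butts against the red end stop. Only push it with the fingers - it must never be lifted or tipped off the table - and bring it up gently enough that the end stop does not shift. Leave everything else on the punch table and the bench where it is.

Things in the scene. Friction and masses are not known exactly. Their poses are not given: they have to be found in the camera images.
- punch: Bench busbar punch, fixed: dark steel punch table, fence at its back, blue C-frame head. x: away from the robot, square to the fence; y: along the fence to the robot's left. Origin: on the bench (z 0) straight below the fence's front face, level with the punch axis. Table top flat, 70 mm up, x -228 to 0, y -150 to +400 mm. Turned up to 0.12 rad; place varies.
- fence (a point): Point on the grey fence's front face, at table-top height (z 70 mm), 200 mm left (+y) of the punch axis; axes as the punch. The front face is the plane x = 0 of the punch frame, along the table's whole length (y -150 to +400 mm). The fence is 18 mm thick and stands 16 mm above the table.
- punch_tip (a point): Lower end of the punch, 20 mm above the table on the axis x -40, y 0 mm of the punch frame. The blue head round it spans y -38 to +38 mm; its upper jaw reaches forward to x = -80 mm, its underside 117 mm and its cylinder's top 262 mm above the bench; its column stands behind the fence. The die below is flush.
- stop_face (a point): Middle of the end stop's working face, 5 mm above the table, 40 mm in front of the fence; axes as the punch. The stop is a red dog straddling the fence right (-y) of the head; its face looks to +y, square to the fence, covers x -59 to -3 mm of the punch frame and 1 to 19 mm above the table. A black star knob on top reaches 46 mm above the table.
- stop (a joint): Where the end stop is set along the fence: its working face lies at y = -(50 mm + this value) in the punch frame, in m, 0 to 0.03 at the start. It is clamped by friction and holds about 45 N; a harder push or blow shifts it.
- busbar: Bright aluminium busbar to be set, loose on the punch table in front of the fence: 80 mm wide (x), 240 mm long (y), 10 mm thick, about 0.5 kg, up to 0.25 rad off parallel to the fence. Slides at 2 to 6 N. Two dark 14 mm holes near its left (+y) end. Origin: centre of its underside, z up. Home, its centreline lies 40 mm in front of the fence.
- bar_stop_end (a point): Middle of the busbar's right (-y) end face, at half thickness: the end that goes against the end stop.
- bar_free_end (a point): Middle of the busbar's left (+y) end face, at half thickness, beside the two punched holes.
- punch_holder: Bystander: a yellow and black punch holder, 48 mm diameter, 93 mm tall, standing on the left front corner of the punch table. Origin: centre of its underside.
- offcut: Bystander: a small copper offcut 40 x 55 x 10 mm on the right front corner of the punch table. Origin: centre of its underside.
- mallet: Bystander: a wooden mallet, 110 mm long round head of 70 mm diameter, 300 mm long over all, lying on the bench at the right. Its x runs along the handle to the head; origin on the bench under the handle, 75 mm from the head's axis.
- spanner: Bystander: a steel open-ended spanner 190 mm long lying on the bench at the left. Origin at its middle on the bench.
- spare_bar: Bystander: an unpunched copper bar 80 x 220 x 6 mm lying on the bench (not on the punch table) at the left. Origin: centre of its underside.
- tape: Bystander: a yellow and black tape measure 65 x 32 x 66 mm standing on the bench at the left. Origin: centre of its underside.
- die: Bystander: a steel die ring 48 mm diameter, 22 mm high, on the bench at the right, near the robot. Origin: centre of its underside.

How it is judged:
By the outcome, as a careful person would: the job done as asked, in the order asked, and still so for the second after the job is handed in, with the robot touching nothing.
It also fails if it takes over 48 s, if anything falls off the work surface, if the arm or the gripper's body presses on something with over 40 N, if the wrist force passes 120 N, or if a joint passes its speed limit or range.

## Working session

There is one attempt and no reset: what is moved stays moved. The work goes in short steps, each a Python script; the robot and the scene stay as the last script left them, time stands still between calls to the robot, and variables do not carry over. Pictures are saved under pics/ and viewed, at most 10 in all, crops included, and the job is handed in when it is done.

```bash
mkdir -p pics
cat > h.py <<'E'
from station import r
import numpy as np, cv2
def ray(c,px):
    K=np.array([[c['fx'],0,c['cx']],[0,c['fy'],c['cy']],[0,0,1]])
    n=cv2.undistortPoints(np.array(px,float).reshape(-1,1,2),K,np.array(c['dist'],float)).reshape(-1,2)
    T=np.array(c['cam_to_world']); d=np.c_[n,np.ones(len(n))]@T[:3,:3].T
    return T[:3,3],d
def onz(c,px,z):
    o,d=ray(c,px); return o+d*((z-o[2])/d[:,2])[:,None]
def proj(c,P):
    K=np.array([[c['fx'],0,c['cx']],[0,c['fy'],c['cy']],[0,0,1]])
    T=np.linalg.inv(np.array(c['cam_to_world']))
    return cv2.projectPoints(np.array(P,float).reshape(-1,3),cv2.Rodrigues(T[:3,:3])[0],T[:3,3],K,np.array(c['dist'],float))[0].reshape(-1,2)
E
python3 - <<'E'
from h import *
Z=dict(punch=0,fence=70,punch_tip=90,stop_face=75,busbar=70,bar_stop_end=75,bar_free_end=75,punch_holder=70,offcut=70)
ims=[]
for cam in("scene","side"):
    c=r.camera(cam); cv2.imwrite(f"pics/{cam}0.png",c['pixels'])
    print(cam,np.round(np.array(c['cam_to_world']),2).tolist())
    for l,z in Z.items():
        for d in r.place_of(l,cam)[:2]: print(l,round(d['score'],2),np.round(d['centre'],1),onz(c,d['centre'],z)[0].round(1))
s=r.read_state();print(s['t'],s['eef_rot'],r.tcp_to_grasp,s['opening'])
E
```

```text
scene [[0.71, 0.42, -0.57, 1308.04], [0.71, -0.4, 0.58, -797.33], [0.01, -0.82, -0.58, 917.38], [0.0, 0.0, 0.0, 1.0]]
punch 0.72 [301.6 321.5] [ 655.9 -156.     0. ]
punch 0.24 [358.  265.4] [609.1 111.8   0. ]
fence 0.6 [359.  263.2] [658.3  51.2  70. ]
punch_tip 0.64 [288.2 285.5] [ 610.5 -157.4   90. ]
stop_face 0.56 [274.9 300.4] [ 615. -205.   75.]
busbar 0.61 [311.6 247. ] [522.3  12.2  70. ]
bar_stop_end 0.56 [149.1 279.6] [ 340.5 -380.6   75. ]
bar_stop_end 0.4 [303.6 320.6] [ 710.4 -203.2   75. ]
punch_holder 0.75 [359.1 217. ] [516.  218.2  70. ]
side [[-0.99, -0.09, 0.07, 336.66], [-0.11, 0.83, -0.55, 1013.14], [-0.0, -0.55, -0.83, 1522.99], [0.0, 0.0, 0.0, 1.0]]
punch 0.95 [271.9 199.8] [ 640.1 -152.     0. ]
punch 0.25 [276.  181.7] [ 638.7 -231.5    0. ]
fence 0.84 [252.6 235.1] [663.2  44.2  70. ]
fence 0.53 [273.3 201.1] [620.9 -93.8  70. ]
punch_tip 0.93 [276.3 184.2] [ 618.2 -147.7   90. ]
busbar 0.72 [300.  230.4] [520.4  10.4  70. ]
bar_stop_end 0.76 [301.9 199.6] [ 529.8 -106.2   75. ]
bar_free_end 0.83 [296.9 265.2] [512.1 139.7  75. ]
bar_free_end 0.42 [301.8 228. ] [515.5   4.2  75. ]
punch_holder 0.94 [295.9 285.5] [506.2 205.6  70. ]
punch_holder 0.69 [301.2 200.6] [ 532.2 -105.8   70. ]
offcut 0.76 [313.8 173.3] [ 505.7 -224.    70. ]
1.0 [ 1.60403812e-05  9.76570066e-01  2.15199690e-01 -1.50940111e-07] 53.900000000000006 0.9987583173485675
```

View pics/scene0.png

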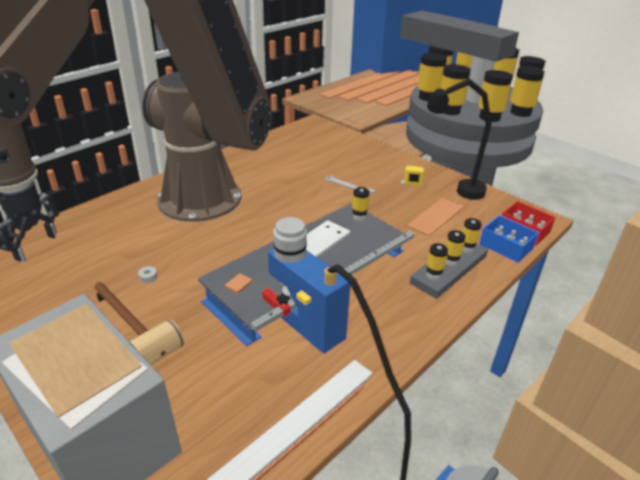

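View pics/side0.png

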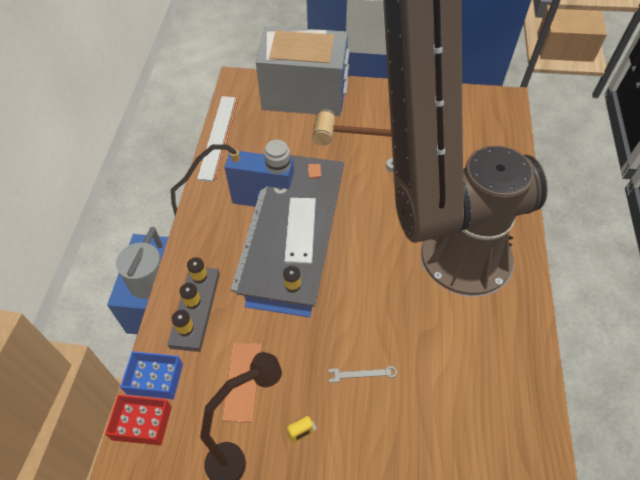

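The scene picture shows the bar in front of the fence around (325,237), the head at (300,285) and the red stop at (276,300). The side view shows the bar at (300,230), the holder at (292,278) and the offcut at (314,171). Next I'll measure closer with the wrist camera.

```bash
cat >> h.py <<'E'
from scipy.spatial.transform import Rotation as R
def wcam():
    s=r.read_state(); c=r.camera("wrist"); q=s['eef_rot']
    T=np.eye(4); T[:3,:3]=R.from_quat([q[1],q[2],q[3],q[0]]).as_matrix(); T[:3,3]=s['tcp_pos']
    c['cam_to_world']=T@np.array(c['T_tool_cam']); return c
def quat(a): # tool down, tool x at world angle a
    q=(R.from_euler('z',a)*R.from_quat([1,0,0,0])).as_quat(); return [q[3],q[0],q[1],q[2]]
E
python3 - <<'E'
from h import *
s=r.read_state(); p=np.array(s['tcp_pos'])
r.servo_line([p[0],p[1],430],max_speed=200)
Z=dict(punch=0,fence=70,punch_tip=90,stop_face=75,busbar=70,bar_stop_end=75,bar_free_end=75,punch_holder=70,offcut=70)
for i,pos in enumerate([[560,-230,430],[540,20,450]]):
    try: r.movep(pos,quat(0))
    except r.IKError as e: print('ik',e); continue
    c=wcam(); cv2.imwrite(f"pics/w{i}.png",c['pixels']); np.save(f"pics/w{i}.npy",c,allow_pickle=True)
    print(np.round(np.array(c['T_tool_cam']),2).tolist(), c['cam_to_world'][:3,3].round(), r.read_state()['t'])
    for l,z in Z.items():
        for d in r.place_of(l,"wrist")[:2]: print(l,round(d['score'],2),np.round(d['centre'],1),onz(c,d['centre'],z)[0].round(1))
    for d in r.trace("busbar","wrist")[:1]:
        m=d['pixels'].astype(np.uint8); ys,xs=np.nonzero(m)
        W=onz(c,np.c_[xs,ys],80)[:,:2].astype(np.float32); print('mask',m.sum(),d['score'],cv2.minAreaRect(W))
E
```

```text
[[0.0, -0.96, -0.27, 69.84], [1.0, 0.0, 0.0, -0.15], [-0.0, -0.27, 0.96, -69.38], [0.0, 0.0, 0.0, 1.0]] [ 630. -231.  499.] 3.5167
punch 0.76 [261.9 130.3] [ 651.8 -153.2    0. ]
stop_face 0.76 [292.7 163.9] [ 608.8 -201.2   75. ]
stop_face 0.67 [464.9 279.6] [ 456.  -432.7   75. ]
busbar 0.83 [136.4 232.6] [520.7   9.2  70. ]
bar_stop_end 0.57 [224.4 224.3] [ 532.9 -111.6   75. ]
bar_free_end 0.78 [ 48.4 237.1] [515.9 131.7  75. ]
bar_free_end 0.42 [380.4 372.1] [ 308.9 -325.1   75. ]
punch_holder 0.49 [ 93.3 119.9] [664.4  45.3  70. ]
offcut 0.68 [315.4 243.5] [ 505.7 -228.9   70. ]
mask 9367 0.87 ((522.1234741210938, 8.111106872558594), (81.6180648803711, 243.0753173828125), 4.210545063018799)
[[0.0, -0.96, -0.27, 69.84], [1.0, 0.0, 0.0, -0.15], [-0.0, -0.27, 0.96, -69.38], [0.0, 0.0, 0.0, 1.0]] [610.  19. 519.] 5.0583
punch 0.82 [434.5 117. ] [ 653.3 -153.3    0. ]
busbar 0.17 [172.1 220.3] [513.6 217.3  70. ]
bar_free_end 0.92 [233.6 221.9] [512.3 131.1  75. ]
punch_holder 0.73 [171.3 219.6] [514.5 218.3  70. ]
offcut 0.85 [496.7 224.6] [ 508. -230.   70.]
mask 10668 0.73 ((521.9277954101562, 9.58941650390625), (81.13513946533203, 238.59706115722656), 4.313565731048584)
```

View pics/w0.png

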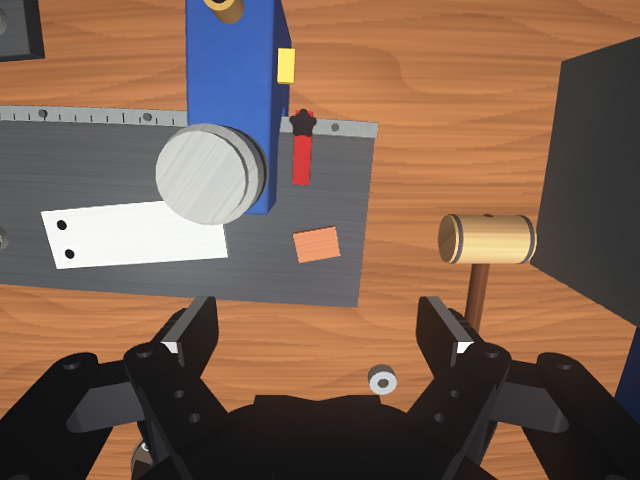

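View pics/w1.png

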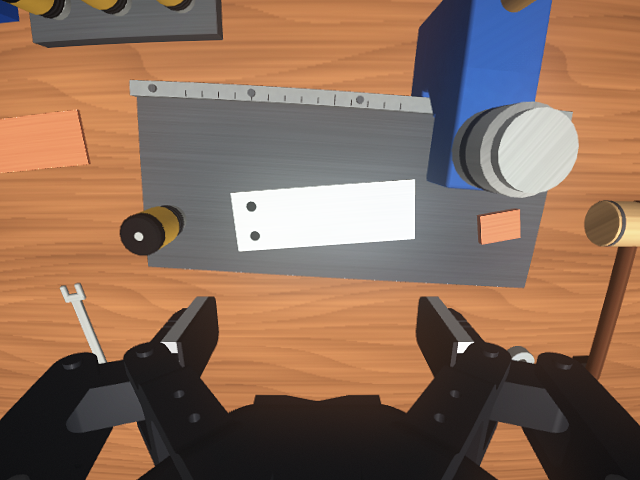

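The views show the bar's corners at w1 (232,193), (414,180), (415,239) and (239,250), with the fence base running from about (136,97) to (430,113). The stop is at w0 (301,160).

Run:
```python
from h import *
c=np.load("pics/w1.npy",allow_pickle=True).item(); g=cv2.cvtColor(c['pixels'],cv2.COLOR_BGR2GRAY).astype(float)
c0=np.load("pics/w0.npy",allow_pickle=True).item()
def edge(g,cols,row,h,sign):  # strongest vertical gradient per column
    P=[]
    for u in cols:
        v0=int(row(u)); k=g[v0-h:v0+h+1,u-1:u+2].mean(1); d=np.diff(cv2.GaussianBlur(k[:,None],(1,5),0)[:,0])*sign; P.append([u,v0-h+d.argmax()+.5])
    return np.array(P)
def fit(W):
    a=np.polyfit(W[:,1],W[:,0],1)
    for _ in range(3):
        e=abs(W[:,0]-np.polyval(a,W[:,1])); k=e<max(1.5,2*np.median(e)); a=np.polyfit(W[k,1],W[k,0],1)
    return a,k.mean()
for nm,cols,row,sg in (("fence",range(150,425,5),lambda u:97+(u-136)*.054,-1),("front",range(160,520,6),lambda u:267+(u-148)*.053,1)):
    P=edge(g,cols,row,7,sg)
    for z in (70,86): print(nm,z,fit(onz(c,P,z)[:,:2]),P[::20].tolist())
print('corners L,R front',onz(c,[[148,267],[525,287]],70).round(1).tolist())
print('w0 right front corner',onz(c0,[[357,306]],70).round(1).tolist(),'stop left edge top',onz(c0,[[295,135],[292,184]],89).round(1).tolist(), 'fence right end',onz(c0,[[376,137]],86).round(1).tolist())
big=cv2.resize(c0['pixels'][90:220,240:400],None,fx=4,fy=4,interpolation=cv2.INTER_CUBIC); b2=cv2.resize(c['pixels'][75:125,120:280],None,fx=4,fy=4,interpolation=cv2.INTER_CUBIC)
cv2.imwrite("pics/z.png",cv2.resize(np.vstack([big[:380],b2]),(640,580)))
```

```text
fence 70 (array([6.08366907e-02, 6.60267105e+02]), np.float64(1.0)) [[150.0, 95.5], [250.0, 100.5], [350.0, 106.5]]
fence 86 (array([6.08366907e-02, 6.58439368e+02]), np.float64(1.0)) [[150.0, 95.5], [250.0, 100.5], [350.0, 106.5]]
front 70 (array([6.07937557e-02, 4.30676420e+02]), np.float64(1.0)) [[160.0, 267.5], [280.0, 274.5], [400.0, 281.5]]
front 86 (array([6.07937557e-02, 4.37024085e+02]), np.float64(1.0)) [[160.0, 267.5], [280.0, 274.5], [400.0, 281.5]]
corners L,R front [[445.4, 260.6, 70.0], [414.1, -287.5, 70.0]]
w0 right front corner [[414.8, -287.0, 70.0]] stop left edge top [[642.5, -205.4, 89.0], [585.7, -200.9, 89.0]] fence right end [[640.5, -300.3, 86.0]]
```

View pics/z.png

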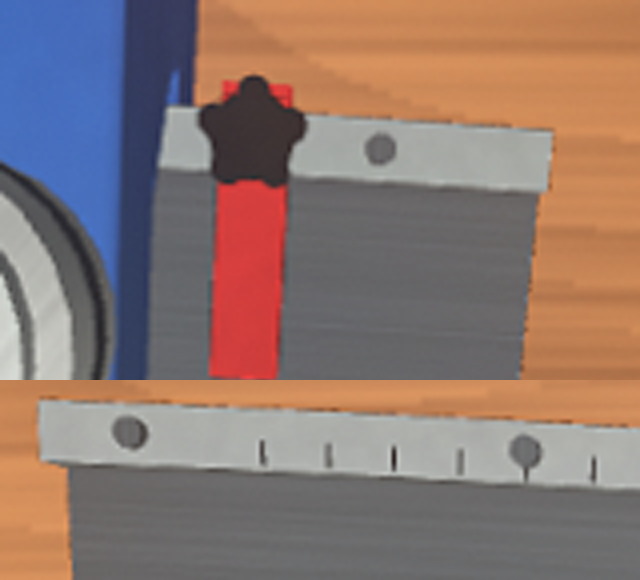

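```bash
cat >> h.py <<'E'
A=-0.0607; O=np.array([650.,-152.]); Rm=np.array([[np.cos(A),-np.sin(A)],[np.sin(A),np.cos(A)]])
def W(x,y,z): return [*(O+Rm@[x,y]),z]
def Pn(p): return Rm.T@(np.array(p)[:2]-O)
def st(tag,b=False):
    s=r.read_state(); print(tag,round(s['t'],2),'punch xy',Pn(s['tcp_pos']).round(1),'z',round(s['tcp_pos'][2],1),'f',np.round(s['ft_force'],1),s['opening'].__round__(2)); return s
E
python3 - <<'E'
from h import *
r.movep(W(-212,153,200),quat(A)); st('above')
r.servo_line(W(-212,153,152),max_speed=100)
hit=r.servo_line(W(-212,153,122),max_speed=25,max_force=6); s=st(('touch',hit))
z=s['tcp_pos'][2]+3.5
r.servo_line(W(-212,153,z),max_speed=40)
r.servo_line(W(-200,153,z),max_speed=60); st('start')
hit=r.servo_line(W(-110,153,z),max_speed=45,max_force=25); s=st(('push',hit))
c=wcam(); cv2.imwrite("pics/p1.png",c['pixels'])
E
```

```text
above 6.6 punch xy [-210.7  153.1] z 200.8 f [ 0.3  0.3 -0.2] 1.0
('touch', True) 8.1 punch xy [-212.1  153. ] z 129.4 f [-2.   0.1 14.6] 1.0
start 8.7 punch xy [-199.5  153. ] z 132.7 f [ 0.   0.8 -0.4] 1.0
('push', False) 10.85 punch xy [-110.  153.] z 132.9 f [-1.2  0.6 -0.6] 1.0
```

View pics/p1.png

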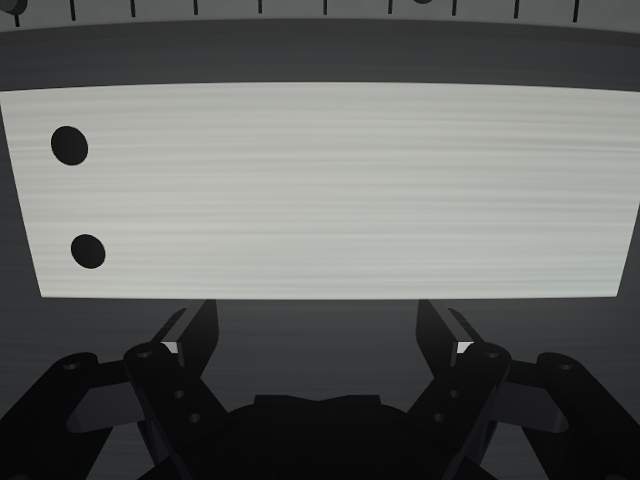

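The bar is square to the fence, with about 18 mm left between its edge (row 85) and the fence base (row 25). I'll finish that push, then move to the end push.

Run:
```python
from h import *
hit=r.servo_line(W(-82,153,132.9),max_speed=25,max_force=18); s=st(('fence',hit)); x=Pn(s['tcp_pos'])[0]
r.servo_line(W(x-20,153,132.9),max_speed=80)
r.servo_line(W(x-20,153,190),max_speed=150)
r.movep(W(-40,306,200),quat(A)); r.gripper_close(); st('closed')
hit=r.servo_line(W(-40,306,146.5),max_speed=60,max_force=6); st(('down',hit))
c=wcam(); cv2.imwrite("pics/p2.png",c['pixels'])
d=r.trace("busbar","wrist")[:1]
if d:
    ys,xs=np.nonzero(d[0]['pixels']); w=onz(c,np.c_[xs,ys],80)[:,:2]; P=np.array([Pn(q) for q in w]); print(d[0]['score'],P.min(0),P.max(0))
```

```text
('fence', True) 11.66 punch xy [-92.5 153. ] z 132.3 f [ 0.7 -0.3 -0. ] 1.0
closed 14.07 punch xy [-40. 306.] z 200.0 f [-1.2  0.6  0.1] 0.0
('down', False) 15.11 punch xy [-39.8 306.1] z 146.8 f [-0.3  0.3 -0.2] -0.0
0.8 [-80.6560464  140.88336793] [ -1.63466452 270.37755281]
```

View pics/p2.png

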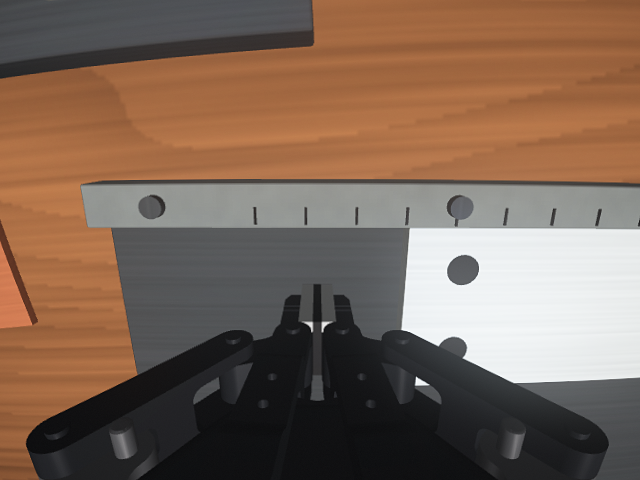

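The bar lies against the fence, with its free end at column 408. Now I'll push along the fence.

Run:
```python
from h import *
hit=r.servo_line(W(-40,222,146.5),max_speed=50,max_force=22); st(('push',hit))
hit=r.servo_line(W(-40,190,146.5),max_speed=14,max_force=12); s=st(('slow',hit))
d=r.dwell(.1); st('d')
c=wcam(); cv2.imwrite("pics/p3.png",c['pixels'])
d=r.trace("busbar","wrist")[:1]
if d:
    ys,xs=np.nonzero(d[0]['pixels']); w=onz(c,np.c_[xs,ys],80)[:,:2]; P=np.array([Pn(q) for q in w]); print(d[0]['score'],P.min(0),P.max(0))
```

```text
('push', False) 17.04 punch xy [-39.9 222.1] z 146.5 f [ 0.4 -0.9  0.6] -0.0
('slow', True) 18.87 punch xy [-40.  193.6] z 146.4 f [0.7 3.8 2.7] 0.0
d 18.97 punch xy [-40.  193.6] z 146.3 f [0.  4.2 2.9] -0.0
0.63 [-80.808516    29.01466517] [ -2.05618891 188.0701832 ]
```

View pics/p3.png

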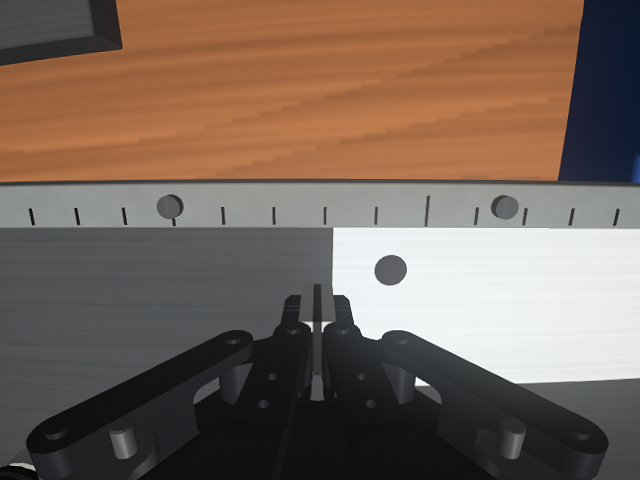

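The bar butted at the expected place: the finger is at y 193.6 and the bar end near 187. Next I'll re-seat it against the fence, touch the end once more, and check.

Run:
```python
from h import *
r.servo_line(W(-40,210,146.5),max_speed=60)
r.servo_line(W(-40,210,195),max_speed=150)
r.movep(W(-112,120,195),quat(A))
hit=r.servo_line(W(-112,120,146.5),max_speed=80,max_force=6); st(('down',hit))
hit=r.servo_line(W(-80,120,146.5),max_speed=20,max_force=14); st(('fence',hit))
r.servo_line(W(-112,120,146.5),max_speed=60)
r.servo_line(W(-112,120,195),max_speed=150)
r.movep(W(-40,212,195),quat(A))
hit=r.servo_line(W(-40,212,146.5),max_speed=80,max_force=6); st(('down',hit))
hit=r.servo_line(W(-40,189,146.5),max_speed=15,max_force=12); st(('end',hit))
r.servo_line(W(-40,215,146.5),max_speed=60)
r.servo_line(W(-40,215,300),max_speed=200)
r.movep([560,-230,430],quat(0)); st('view')
c=wcam(); c0=np.load("pics/w0.npy",allow_pickle=True).item()
f=lambda c:cv2.resize(c['pixels'][100:220,140:340],None,fx=4,fy=4,interpolation=cv2.INTER_CUBIC)[:,:]
r.movep(W(-110,110,400),quat(A)); c2=wcam()
cv2.imwrite("pics/f.png",cv2.resize(np.vstack([np.hstack([f(c0),f(c)]),np.hstack([cv2.resize(c2['pixels'],(800,600)),cv2.resize(r.camera('side')['pixels'][100:325,180:480],(800,600))])]),(800,540)))
d=r.trace("busbar","wrist")[:1]
if d:
    ys,xs=np.nonzero(d[0]['pixels']); w=onz(c2,np.c_[xs,ys],80)[:,:2]; P=np.array([Pn(q) for q in w]); print(d[0]['score'],P.min(0),P.max(0))
st('end')
```

```text
('down', False) 21.26 punch xy [-111.8  120.1] z 146.6 f [0.2 0.6 0.4] 0.0
('fence', True) 22.28 punch xy [-92.6 120. ] z 145.9 f [0.2 0.8 0.2] 0.0
('down', False) 24.52 punch xy [-39.9 212. ] z 146.5 f [-0.3 -0.7  0.3] -0.0
('end', True) 25.68 punch xy [-40.1 193.5] z 146.4 f [1.  3.1 3.2] 0.0
view 28.36 punch xy [-84.9 -82.4] z 429.1 f [ 0.2  0.5 -0.7] 0.0
0.75 [-90.33946615 446.79161674] [-19.64901723 496.04848668]
end 29.37 punch xy [-109.6  109. ] z 400.1 f [ 0.2 -0.8 -1.2] 0.0
```

View pics/f.png

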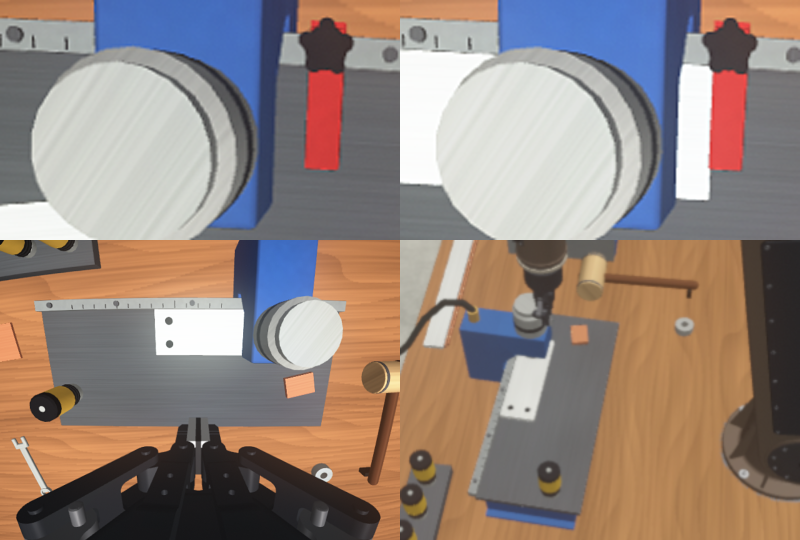

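The final views show the bar's right end touching the red stop, its edge flush along the fence, and the stop and bystanders where they were.

```bash
python3 -c "
from station import r
print(r.sign_off())"
```

```text
the job is handed in; nothing more can be done
None
```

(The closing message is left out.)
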